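# Set out the rapid-stain line beside the microscope

## Robot

A 7-joint arm with a two-finger parallel gripper is mounted at the origin on the work surface. World frame = base frame: x ahead of the robot, y to its left, z up, the work surface at z = 0. Lengths are in m, angles in rad, forces in N, time in s.
With the tool pointing down it reaches from about 0.4 to 0.9 m from the base axis. Payload 5.5 kg.
Tool frame: the origin (TCP) lies on the centre line of the jaws, within the pads' length; the fingertips stand 17 mm ahead of it and the grasp point (between the pads) lies 2 mm behind it; z points along the fingers, y is the line along which they close (so a half turn about z gives the same grasp; the last joint's range is limited). The gripper opens to 85 mm and grips with 20 to 120 N. Pads are 22 mm wide; open, the fingers measure 114 mm over their backs; the gripper's body (76 mm by 85 mm) begins 54 mm behind the grasp point. The pads swing forward as they close: fully open they stand 13 mm farther back than shut.
Start: joints at [-1.06, 0.501, -0.427, 1.55, 0.221, 1.138, -0.21], TCP at [0.159, 0.63, 0.248] pointing down, gripper open.
Joint ranges: [-2.88, 2.88], [-0.31, 2.03], [-1.54, 1.56], [0.2, 2.42], [-1.41, 4.55], [0.19, 2.02], [-2.57, 2.57]. Speed limits (rad/s): [2.57, 2.57, 3.14, 3.14, 3.14, 3.14, 3.14].

## Interface

Orientations are given as a 3x3 rotation matrix whose columns are the frame's x, y, z axes.
In Python, from plant import sense, snapshot, camera_info, job_done gives the robot as it stands. The module is installed in compiled form; this text tells all that it offers.
- The arm moves only by the tool servo_tool, never from a script. Its arguments are lists of equal length, an entry for each row: "slide": the shift along the tool's x, y, z in mm, a list of three; "roll": the turn about the tool's z in rad. A call has exactly 10 rows; each row shifts and turns the commanded pose from where the row before left it, along the tool's axes as they then stand; what a row does not reach is not made up. A row lasts 1/10 s, in which the tool goes at most 50 mm and 8.59 degrees, less where a joint would pass 70% of its speed; a pose out of reach is approached as far as the arm can. A call is refused whole if a number of a shift passes 50 or a number of a turn 0.15, either way. A call with a gripper value outside its range is refused whole. "hand" is the finger opening in mm, from 0 to 85.4, set as the call begins (left out, the last holds). The fingers move at their own pace and stop on an object; the grip force is fixed at half the most. Time passes only in rows, so rows that do not move let the fingers close, or fill a call up. It gives the time, the measured TCP pose, the force, the opening and the grip force at its end, in the units of the state.
- sense(): the state, without advancing time (a new reading comes with each control period).
- snapshot(name): name is "scene" or "top" or "wrist"; returns the picture (420x560x3 uint8, blue, green, red); there is no depth.
- camera_info(name): a dict with "K" (3x3 intrinsics, pixels), "rvec" (rotation vector, rad) and "tvec" (3), from world to camera coordinates, as OpenCV has them. Camera axes: x right, y down, z forward; pixel columns grow to the right and rows downward; lengths in m; the calibration is good to about 2 mm. A picture is of the moment at which its call begins: read the wrist's pose just before it. camera_info takes no time and is no camera call; for the wrist camera it gives the pose at the moment of the call.
- job_done(): hands the job in; it is judged then, once.
The state is a dict: "time": time; "q": joint angles; "joint_velocities": joint speeds; "tau": joint torques, N m; "ee_pos": TCP position; "eef_rot": TCP orientation; "wrist_force": force on the tool from outside, world axes, zero at the start; "torque": the same for the moment, N m; "opening": opening from 0.0 (shut) to 1.0 (fully open); "finger_force": force on a finger pad.
Only numpy, scipy, OpenCV 4.12 (cv2) and the standard library are available. Lean on these libraries where they do the work, as an engineer would, in place of code of your own. Each camera call takes 0.05 s, during which the arm holds its last target. There are 200 camera calls.

## Task

Set out the stain line on the steel tray: stand the three capped jars upright in one straight, evenly spaced row between the slide rack and the rinse dish, the green-capped jar next to the slide rack, the blue-capped jar next to the rinse dish and the red-capped jar between those two. Stand the yellow timer on the tray directly behind the red jar (on its side away from the robot), with its display squarely facing the jar, and the amber mountant bottle on the tray directly behind the rinse dish. Leave the slide carton and the wax block where they are, and set each thing down without dropping it or tipping it over.

Things in the scene. Friction and masses are not known exactly. Their poses are not given: they have to be found in the camera images.
- tray: Shallow stainless steel tray, fixed to the bench, 185 mm (its x) by 460 mm (its y), rim 12 mm high and 3 mm thick, floor 3 mm thick. Origin: centre of its underside, on the bench; x points away from the robot and y along its length, within 0.15 rad of the world axes. The row runs along its y, 25 mm nearer the robot than its middle (x = -25 mm), through the origins of slide rack and rinse dish.
- slide_rack: Black rack holding five microscope slides on edge, fixed on the tray floor at one end of the row (left or right, it varies): 90 mm along the tray's x, 56 mm along the row, 38 mm high. The line of jars begins here. Origin: centre of its underside; axes as the tray's. Slide rack and rinse dish are 330 mm apart, centre to centre, so the even spacing from one piece to the next is 82.5 mm.
- rinse_dish: White open rectangular dish, empty, fixed on the tray floor at the other end of the row: 103 mm along the tray's x with its lugs, 56 mm along the row, 55 mm high. The line of jars ends here. Origin: centre of its underside; axes as the tray's.
- green_jar: Screw-capped plastic staining jar with a green cap, standing upright. 90 mm tall: round foot 56 mm across, ribbed white square body 36 mm wide, round cap 52 mm across from 72 to 90 mm above its underside. About 110 g. Origin: centre of its underside; z up. Its turn about z does not matter.
- red_jar: Screw-capped plastic staining jar with a red cap, standing upright. 90 mm tall: round foot 56 mm across, ribbed white square body 36 mm wide, round cap 52 mm across from 72 to 90 mm above its underside. About 110 g. Origin: centre of its underside; z up. Its turn about z does not matter.
- blue_jar: Screw-capped plastic staining jar with a blue cap, standing upright. 90 mm tall: round foot 56 mm across, ribbed white square body 36 mm wide, round cap 52 mm across from 72 to 90 mm above its underside. About 110 g. Origin: centre of its underside; z up. Its turn about z does not matter.
- timer: Yellow bench timer standing on its foot, about 65 mm tall and 56 mm wide along its y with flat parallel sides to grasp; foot 50 mm along its x and 8 mm thick, on it a slab 22 mm thick that leans back 9 degrees, its middle over the foot's. The grey display and three buttons face its -x side. About 100 g. Origin: centre of its underside; z up. At the start the display looks roughly towards the robot (within 0.5 rad).
- mountant_bottle: Amber glass dropper bottle of mounting medium, upright: round body 32 mm across up to 40 mm above its underside, shoulder and black dropper top 21 mm across above that, 80 mm tall in all. About 60 g, easily tipped. Origin: centre of its underside; z up. Behind the rinse dish there is tray floor from 52 to 114 mm from the dish's centre.
- slide_carton: White and green carton, 60 by 82 by 30 mm high, at the left or right of the tray. Origin: centre of its underside. Stands on the open bench. Leave it alone.
- wax_block: Orange tissue cassette with a white wax block on it, 28 by 40 by 12 mm high, at the left or right of the tray. Origin: centre of its underside. Stands on the open bench. Leave it alone.

How it is judged:
By the outcome, as a careful person would: the job done as asked, in the order asked, and still so for the second after the job is handed in, with the robot touching nothing.
It also fails if it takes over 112 s, if anything falls off the work surface, if the arm or the gripper's body presses on something with over 40 N, if the wrist force passes 120 N, or if a joint passes its speed limit or range.

## Working session

There is one attempt and no reset: what is moved stays moved. The work goes in short steps, Python scripts to look and compute and a tool call to move; the robot and the scene stay as the last step left them, time stands still between calls to the robot, and variables do not carry over. Pictures are saved under pics/ and viewed, at most 14 in all, crops included, and the job is handed in when it is done.

Besides the shell and the picture viewer there is one more tool, called after "Emit:" as a command line: name --pt "numbers of a row" for each row, then --argument value for the rest. servo_tool: Moves the arm, as the interface text tells. Its arguments: {"type":"object","properties":{"slide":{"type":"array","items":{"type":"array","items":{"type":"number"}}},"roll":{"type":"array","items":{"type":"number"}},"hand":{"type":"number"}},"required":["slide","roll"]}

```bash
mkdir -p pics; cat > h.py <<'E'
import numpy as np, cv2
from plant import sense, snapshot, camera_info, job_done
def cam(n):
    c=camera_info(n); R=cv2.Rodrigues(np.array(c["rvec"],float))[0]; return np.array(c["K"]),R,np.array(c["tvec"],float).ravel()
def ray(c,uv,z):
    K,R,t=c; o=-R.T@t; d=R.T@np.linalg.inv(K)@np.array([uv[0],uv[1],1.]); return o+d*(z-o[2])/d[2]
def proj(c,p):
    K,R,t=c; q=K@(R@np.array(p,float)+t); return q[:2]/q[2]
E
python3 - <<'E'
from h import *
s=sense(); print(s["time"],s["ee_pos"],s["eef_rot"],s["opening"])
for n in("top","scene"):
    cv2.imwrite(f"pics/{n}0.png",snapshot(n)); K,R,t=cam(n); print(n,K[0,0],-R.T@t,R[2])
E
```

```text
0.0 [0.15928818 0.62950287 0.24723239] [[-9.69475069e-01  2.45189298e-01 -5.45708430e-04]
 [ 2.45189895e-01  9.69473269e-01 -1.86975819e-03]
 [ 7.06050378e-05 -1.94648614e-03 -9.99998103e-01]] 0.9995037027167223
top 439.72603799697674 [0.30136889 0.01922478 1.01864962] [ 0.22255153 -0.0214872  -0.97468411]
scene 392.8342989206654 [1.21211193 0.16846623 0.83234174] [-0.64555109 -0.15717562 -0.74736846]
```

View pics/top0.png

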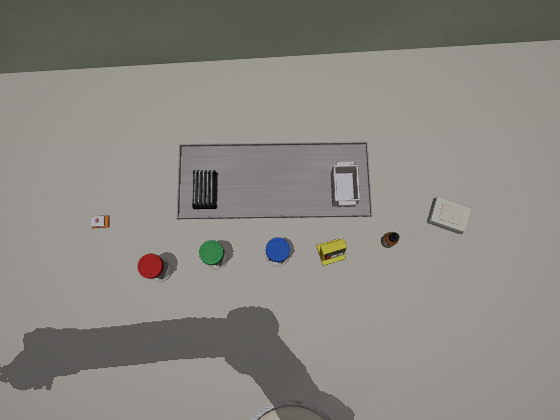

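View pics/scene0.png

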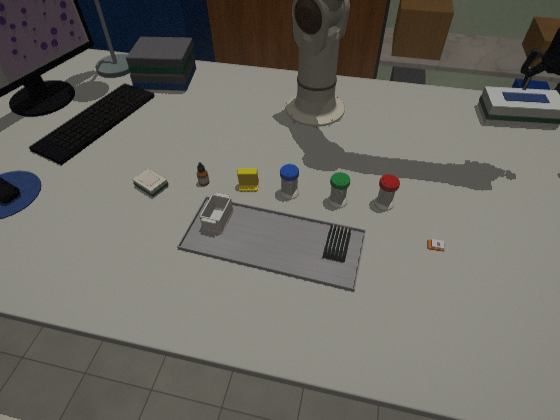

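```bash
cat >> h.py <<'E'
HSV={'red':[(0,120,60),(8,255,255)],'green':[(50,120,40),(80,255,255)],'blue':[(108,150,60),(125,255,255)],'yellow':[(24,150,60),(34,255,255)]}
def blob(img,col,amin=30):
    m=cv2.inRange(cv2.cvtColor(img,cv2.COLOR_BGR2HSV),*[np.array(x,np.uint8) for x in HSV[col]])
    cs=[c for c in cv2.findContours(m,cv2.RETR_EXTERNAL,cv2.CHAIN_APPROX_NONE)[0] if cv2.contourArea(c)>amin]
    return max(cs,key=cv2.contourArea) if cs else None
def circ(c): 
    (u,v),(a,b),_=cv2.fitEllipse(c); return (u,v),a,b
E
python3 - <<'E'
from h import *
im=cv2.imread("pics/top0.png"); c=cam("top")
for k in('red','green','blue'):
    (u,v),a,b=circ(blob(im,k)); print(k,u,v,a,b,ray(c,(u,v),.085)[:2])
y=blob(im,'yellow'); print('yellow',cv2.minAreaRect(y),ray(c,cv2.minAreaRect(y)[0],.035)[:2])
print('bottle top',ray(c,(394,237),.08)[:2],ray(c,(387,241),.02)[:2])
P=[ray(c,p,.012)[:2] for p in((180,144),(369,143),(371,217),(178,218))]; print(P,np.mean(P,0),[np.linalg.norm(P[i]-P[i-1]) for i in range(4)])
print('rack',ray(c,(205,189),.038)[:2],'dish',ray(c,(346,184),.055)[:2], 'carton',ray(c,(451,214),.03)[:2],'wax',ray(c,(100,222),.01)[:2])
s=sense()
cv2.imwrite("pics/all.png",cv2.resize(im[120:280,80:480],None,fx=2,fy=2,interpolation=cv2.INTER_CUBIC))
K,R,t=cam("wrist"); print(K[0,0],-R.T@t-s["ee_pos"],R)
E
```

```text
red 149.63546752929688 265.6652526855469 23.178388595581055 24.50202178955078 [0.41813959 0.27209256]
green 211.0000457763672 252.3954620361328 23.16815757751465 23.391393661499023 [0.43735477 0.14159235]
blue 277.38177490234375 249.4897003173828 22.981630325317383 23.49634552001953 [ 4.33756726e-01 -6.64343014e-05]
yellow ((331.13763427734375, 246.45870971679688), (10.919219970703125, 27.968528747558594), 73.3007583618164) [ 0.43929874 -0.12263429]
bottle top [ 0.44410679 -0.25412992] [ 0.44508917 -0.25430141]
[array([0.71820807, 0.21635341]), array([ 0.68955629, -0.24329314]), array([ 0.50541893, -0.22620671]), array([0.53419187, 0.22505516])] [ 0.61184379 -0.00702282] [np.float64(0.18422182872291712), np.float64(0.46053867598158515), np.float64(0.18492840557064266), np.float64(0.45217823007507124)]
rack [0.59261072 0.15604459] dish [ 0.57737811 -0.16783014] carton [ 0.4960682 -0.4073338] wax [0.53762872 0.40722513]
338.499366006186 [-0.0647436   0.01634791  0.12549303] [[ 0.24589793  0.96929226 -0.00259462]
 [ 0.93510559 -0.2365188   0.26388707]
 [ 0.25517001 -0.06731553 -0.96455009]]
```

View pics/all.png

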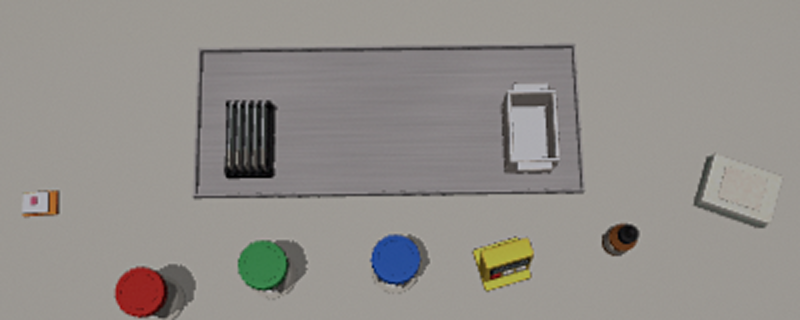

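Emit:
servo_tool --pt "-16 -17 0" --pt "-32 -34 0" --pt "-32 -34 0" --pt "-32 -34 0" --pt "-32 -34 0" --pt "-32 -34 0" --pt "-32 -34 0" --pt "-32 -34 0" --pt "-32 -34 0" --pt "-32 -34 0" --roll '[0,0,0,0,0,0,0,0,0,0]' --hand 70

```text
time: 1.1
ee_pos: [0.3753, 0.2405, 0.2483]
eef_rot: [[-0.969, 0.245, 0.0], [0.245, 0.969, 0.0], [-0.0, 0.0, -1.0]]
wrist_force: [0.6, -0.2, 0.3]
opening: 0.819
finger_force: 0.0
```

Emit:
servo_tool --pt "-32 -34 0" --pt "-32 -34 0" --pt "-32 -34 0" --pt "-20 -20 0" --pt "0 0 0" --pt "0 0 0" --pt "0 0 0" --pt "0 0 0" --pt "0 0 0" --pt "0 0 0" --roll '[0,0,0,0,-0.1,-0.09,0,0,0,0]'

```text
time: 2.1
ee_pos: [0.4573, 0.096, 0.2482]
eef_rot: [[-0.998, 0.058, -0.0], [0.058, 0.998, -0.0], [0.0, -0.0, -1.0]]
wrist_force: [0.3, -0.2, 0.4]
opening: 0.818
finger_force: 0.0
```

```bash
cat >> h.py <<'E'
def go(d,s=None):
    "world delta (m) -> tool mm"
    s=s or sense(); return np.round(s["eef_rot"].T@np.array(d)*1000,1)
E
python3 - <<'E'
from h import *
s=sense(); print(s["time"],s["ee_pos"],s["eef_rot"][:2,1]); c=cam("wrist"); im=snapshot("wrist"); cv2.imwrite("pics/w1.png",im)
for k in('red','green','blue'):
    b=blob(im,k,200)
    if b is not None: (u,v),a,_=circ(b); print(k,u,v,a,_,ray(c,(u,v),.09)[:2])
E
```

```text
2.1 [0.45729452 0.09598045 0.24824611] [0.05820625 0.99830458]
red 489.82391357421875 138.52330017089844 58.21754455566406 67.25670623779297 [0.41746724 0.26918074]
green 332.11236572265625 170.8399200439453 59.37621307373047 60.71518325805664 [0.43654972 0.13939429]
blue 166.355224609375 176.04177856445312 57.7847785949707 61.76410675048828 [ 0.4327394  -0.00070252]
```

View pics/w1.png

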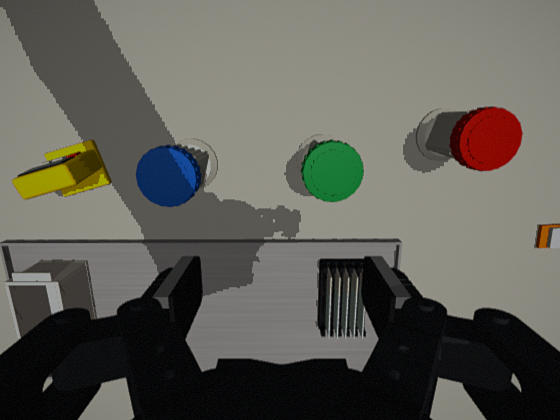

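```bash
python3 - <<'E'
from h import *
c=cam("wrist"); im=cv2.imread("pics/w1.png"); g=cv2.cvtColor(im,cv2.COLOR_BGR2GRAY).astype(int)
# front rim outer edge: first strong drop per column
E=[];F=[]
for u in list(range(20,110,6))+list(range(180,265,6))+list(range(305,395,6)):
    d=g[233:246,u]-g[235:248,u]; v=233+np.argmax(d)+1; E.append(ray(c,(u,v),.012)[:2])
E=np.array(E); k=np.polyfit(E[:,1],E[:,0],1); r=E[:,0]-np.polyval(k,E[:,1]); ok=abs(r)<.003; k=np.polyfit(E[ok,1],E[ok,0],1); print('front',k,ok.sum(),len(ok))
print('corner',ray(c,(401,239),.012)[:2])
for p in((319,259),(367,259),(319,338)): print('rack',ray(c,p,.038)[:2])
for p in((8,280),(66,275),(92,262)): print('dish',ray(c,p,.058)[:2])
cr=np.hstack([im[225:350,300:420],im[225:350,0:120]]); cv2.imwrite("pics/c1.png",cv2.resize(cr,None,fx=3.3,fy=3.3,interpolation=cv2.INTER_CUBIC))
E
```

```text
front [0.05611278 0.51807753] 45 45
corner [0.53153955 0.22678283]
rack [0.53911672 0.13080684]
rack [0.54210893 0.18210144]
rack [0.63693873 0.12791811]
dish [ 0.53495413 -0.19030166]
dish [ 0.53286881 -0.12956684]
dish [ 0.52019025 -0.10006875]
```

View pics/c1.png

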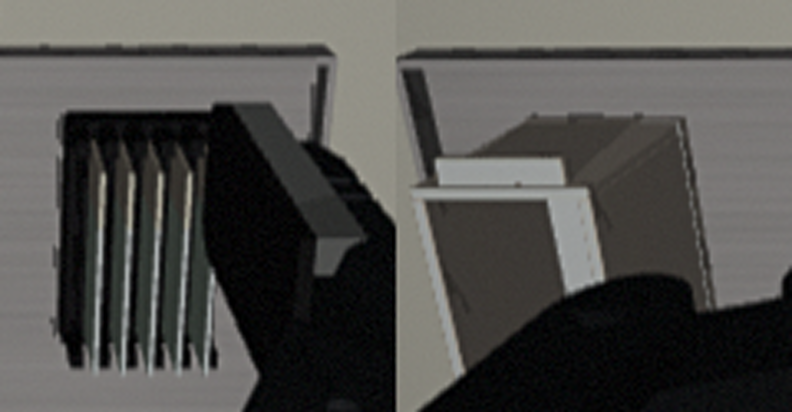

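Emit:
servo_tool --pt "11.4 21.6 0" --pt "11.4 21.6 0" --pt "0 0 30" --pt "0 0 40" --pt "0 0 40" --pt "0 0 30" --pt "0 0 18" --pt "0 0 10" --pt "0 0 0" --pt "0 0 0" --roll '[0,0,0,0,0,0,0,0,0,0]'

```text
time: 3.15
ee_pos: [0.4377, 0.1405, 0.0809]
eef_rot: [[-0.998, 0.058, 0.001], [0.058, 0.998, 0.0], [-0.001, 0.0, -1.0]]
wrist_force: [0.6, 0.1, 0.5]
opening: 0.821
finger_force: 0.0
```

Emit:
servo_tool --pt "0 0 0" --pt "0 0 0" --pt "0 0 0" --pt "0 0 0" --pt "0 0 0" --pt "0 0 0" --pt "0 0 0" --pt "0 0 0" --pt "0 0 0" --pt "0 0 0" --roll '[0,0,0,0,0,0,0,0,0,0]' --hand 30

```text
time: 4.15
ee_pos: [0.4382, 0.1406, 0.0819]
eef_rot: [[-0.998, 0.058, 0.003], [0.058, 0.998, 0.001], [-0.003, 0.001, -1.0]]
wrist_force: [-1.5, 0.1, 6.3]
opening: 0.592
finger_force: 61.5
```

```bash
python3 - <<'E'
from h import *
s=sense(); print(s["time"],s["ee_pos"],s["eef_rot"][:2,1],s["opening"],s["finger_force"],s["wrist_force"]); im=snapshot("wrist"); cv2.imwrite("pics/w2.png",im)
E
```

```text
4.15 [0.43821174 0.14056784 0.08187513] [0.0578633  0.99832407] 0.5921785099442937 61.465898752212524 [-1.45122059  0.0703107   6.32295136]
```

View pics/w2.png

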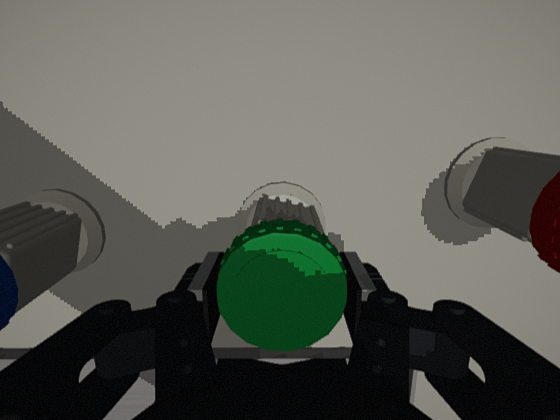

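Emit:
servo_tool --pt "0 0 -15" --pt "0 0 -25" --pt "0 0 -15" --pt "-25 -9 0" --pt "-39 -14 0" --pt "-39 -14 0" --pt "-32.5 -12 0" --pt "-20 -7 0" --pt "0 0 0" --pt "0 0 0" --roll '[0,0,0,0,0,0,0,0,0,0]'

```text
time: 5.2
ee_pos: [0.589, 0.0752, 0.1355]
eef_rot: [[-0.998, 0.059, -0.0], [0.059, 0.998, 0.0], [0.0, 0.0, -1.0]]
wrist_force: [-0.3, 0.0, -1.3]
opening: 0.587
finger_force: 62.4
```

```bash
python3 - <<'E'
from h import *
s=sense(); print(s["time"],s["ee_pos"],s["eef_rot"][:2,1],s["opening"],s["wrist_force"]); c=cam("wrist"); im=snapshot("wrist"); cv2.imwrite("pics/w3.png",im)
b=blob(im,'green',200); x,y,w,h=cv2.boundingRect(b); zt=s["ee_pos"][2]-.0819+.09
p=ray(c,(x+w/2,y+h-1),zt); print(x,y,w,h,p[:2]-s["ee_pos"][:2], ray(c,(x+w/2,y+h-1-w/2),zt)[:2]-s["ee_pos"][:2])
print('wide',ray(c,(x,y+h-w/2),zt)-ray(c,(x+w,y+h-w/2),zt))
E
```

```text
5.2 [0.58899887 0.07515611 0.1355438 ] [0.05853734 0.99828519] 0.5865874199845467 [-0.3394172   0.00374917 -1.3230443 ]
217 218 130 132 [ 0.02368467 -0.00154126] [-0.00529603  0.00016696]
wide [-2.92591627e-03 -4.96718800e-02  2.77555756e-17]
```

View pics/w3.png

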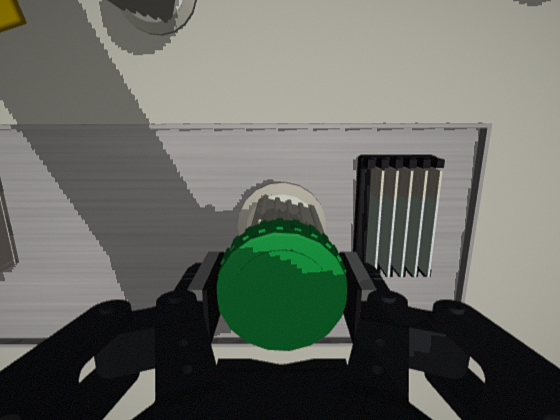

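```bash
python3 - <<'E'
from h import *
c=cam("wrist"); im=cv2.imread("pics/w3.png"); g=cv2.cvtColor(im,cv2.COLOR_BGR2GRAY).astype(int)
e=np.array([.056,.998]); ex=np.array([.998,-.056])
A=ray(c,(491,124),.012)[:2]; B=[ray(c,p,.041)[:2] for p in((358.5,154.5),(445,156.5),(355,270))]
back=ray(c,(205,343),.012)[:2]; fr=ray(c,(205,124.5),.012)[:2]
f=lambda p:np.round([p@ex,p@e],4)
print('corner',f(A),'rack',[f(b) for b in B],'back',f(back),'front',f(fr))
print('tcp',f(sense()["ee_pos"][:2]))
print('plan red',f(np.array([.5855,-.0065])))
E
```

```text
corner [0.521  0.2575] rack [array([0.5393, 0.1579]), array([0.5407, 0.2138]), array([0.6204, 0.1601])] back [0.7018 0.0426] front [0.5209 0.0537]
tcp [0.5829 0.1086]
plan red [0.5847 0.0263]
```

Emit:
servo_tool --pt "-4 -0.5 0" --pt "0 0 12" --pt "0 0 15" --pt "0 0 12" --pt "0 0 6" --pt "0 0 3" --pt "0 0 1" --pt "0 0 1" --pt "0 0 0" --pt "0 0 0" --roll '[0,0,0,0,0,0,0,0,0,0]'

```text
time: 6.25
ee_pos: [0.5935, 0.0746, 0.0857]
eef_rot: [[-0.998, 0.058, 0.001], [0.058, 0.998, 0.0], [-0.001, 0.0, -1.0]]
wrist_force: [-0.4, 0.1, -1.1]
opening: 0.587
finger_force: 62.4
```

Emit:
servo_tool --pt "0 0 0.5" --pt "0 0 0.5" --pt "0 0 0.5" --pt "0 0 0" --pt "0 0 0" --pt "0 0 0" --pt "0 0 0" --pt "0 0 0" --pt "0 0 0" --pt "0 0 0" --roll '[0,0,0,0,0,0,0,0,0,0]'

```text
time: 7.25
ee_pos: [0.5936, 0.0746, 0.085]
eef_rot: [[-0.998, 0.058, 0.001], [0.058, 0.998, 0.0], [-0.001, 0.0, -1.0]]
wrist_force: [-3.1, -1.5, 6.9]
opening: 0.586
finger_force: 63.2
```

Emit:
servo_tool --pt "0 0 0" --pt "0 0 0" --pt "0 0 0" --pt "0 0 0" --pt "0 0 0" --pt "0 0 -10" --pt "0 0 -30" --pt "0 0 -45" --pt "0 0 -45" --pt "0 0 -35" --roll '[0,0,0,0,0,0,0,0,0,0]' --hand 68

```text
time: 8.25
ee_pos: [0.5938, 0.0747, 0.2526]
eef_rot: [[-0.998, 0.058, 0.003], [0.058, 0.998, 0.001], [-0.003, 0.001, -1.0]]
wrist_force: [0.8, 1.0, 0.5]
opening: 0.8
finger_force: 0.0
```

Emit:
servo_tool --pt "30 0 0" --pt "45 0 0" --pt "40 0 0" --pt "20 0 0" --pt "0 0 0" --pt "0 0 0" --pt "0 0 0" --pt "0 0 0" --pt "0 0 0" --pt "0 0 0" --roll '[0,0,0,0,0,0,0,0,0,0]'

```text
time: 9.25
ee_pos: [0.4587, 0.0823, 0.2485]
eef_rot: [[-0.998, 0.058, -0.001], [0.058, 0.998, 0.0], [0.001, -0.0, -1.0]]
wrist_force: [0.3, 0.3, -0.1]
opening: 0.797
finger_force: 0.0
```

```bash
python3 - <<'E'
from h import *
s=sense(); print(s["time"],s["ee_pos"],s["eef_rot"][:2,1]); c=cam("wrist"); im=snapshot("wrist"); cv2.imwrite("pics/w4.png",im); top=snapshot("top"); cv2.imwrite("pics/t4.png",top)
for k,z in(('green',.088),('red',.085),('blue',.085)):
  for n,I,cc in(("top",top,cam("top")),("wrist",im,c)):
    b=blob(I,k,100)
    if b is not None: u,a,_=circ(b); print(k,n,np.round(u),a,_,ray(cc,u,z)[:2])
E
```

```text
9.25 [0.45865453 0.08228487 0.24850398] [0.05803249 0.99831469]
green wrist [282. 331.] 51.971378326416016 54.12532424926758 [0.59150535 0.07435249]
red top [150. 266.] 23.125947952270508 24.50817108154297 [0.41818647 0.27210773]
red wrist [507. 136.] 57.68238830566406 67.52259063720703 [0.41797341 0.27252272]
blue top [283. 247.] 9.027629852294922 23.054847717285156 [ 0.43808581 -0.0131525 ]
blue wrist [182. 174.] 58.028175354003906 61.65717315673828 [ 0.43347341 -0.00236333]
```

View pics/w4.png

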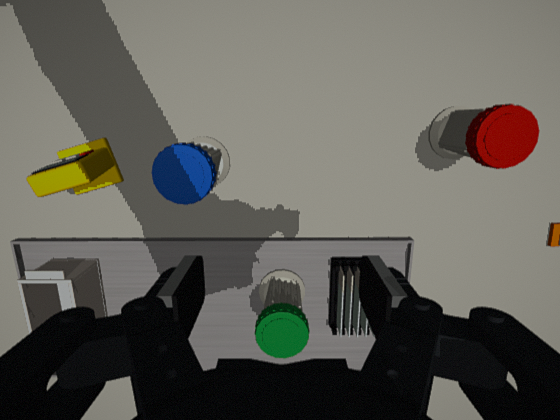

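```bash
python3 - <<'E'
from h import *
c=cam("wrist"); im=cv2.imread("pics/w4.png")
e=np.array([.056,.998]); ex=np.array([.998,-.056]); f=lambda p:np.round([p@ex,p@e],4)
for n,p,z in(('corL',(413,238),.012),('corR',(12,240),.012),('rackR',(330,258),.041),('dishtopR',(20,281),.058),('dishtopL',(75,281),.058),('dishbotL',(104,258),.003),('dishbotR',(38,258),.003),('lugR',(24,271),.055),('lugL',(64,271),.055)): print(n,f(ray(c,p,z)[:2]))
print('green',f(np.array([.5915,.0744])))
cv2.imwrite("pics/c4.png",cv2.resize(im[230:360,0:120],None,fx=4.5,fy=4.5,interpolation=cv2.INTER_CUBIC))
E
```

```text
corL [0.5185 0.2561]
corR [ 0.5199 -0.1994]
rackR [0.5302 0.1585]
dishtopR [ 0.5477 -0.1616]
dishtopL [ 0.5478 -0.1051]
dishbotL [ 0.5461 -0.1029]
dishbotR [ 0.5459 -0.181 ]
lugR [ 0.5379 -0.1577]
lugL [ 0.538  -0.1166]
green [0.5862 0.1074]
```

View pics/c4.png

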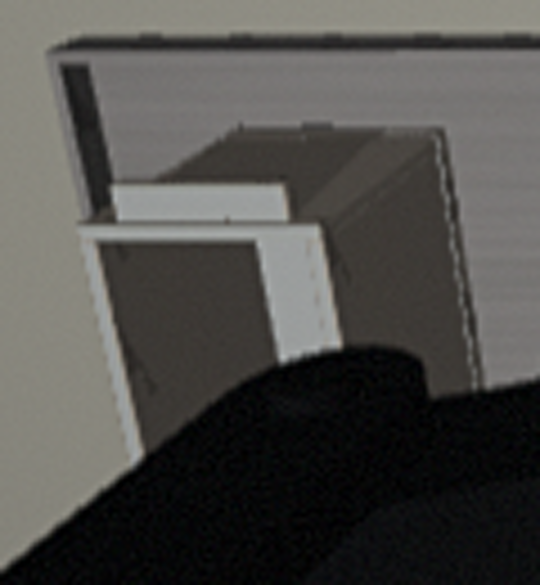

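Emit:
servo_tool --pt "6.4 21.2 0" --pt "13 45 0" --pt "13 45 0" --pt "13 45 0" --pt "6.6 29.8 0" --pt "0 0 25" --pt "0 0 40" --pt "0 0 40" --pt "0 0 25" --pt "0 0 10" --roll '[0,0,0,0,0,0,0,0,0,0]' --hand 72

```text
time: 10.35
ee_pos: [0.4155, 0.27, 0.1061]
eef_rot: [[-0.998, 0.058, -0.004], [0.058, 0.998, -0.003], [0.004, -0.003, -1.0]]
wrist_force: [-0.8, 0.3, -1.3]
opening: 0.843
finger_force: 0.0
```

Emit:
servo_tool --pt "0 0 18" --pt "0 0 10" --pt "0 0 0" --pt "0 0 0" --pt "0 0 0" --pt "0 0 0" --pt "0 0 0" --pt "0 0 0" --pt "0 0 0" --pt "0 0 0" --roll '[0,0,0,0,0,0,0,0,0,0]'

```text
time: 11.35
ee_pos: [0.4172, 0.271, 0.0808]
eef_rot: [[-0.998, 0.058, -0.0], [0.058, 0.998, 0.0], [0.0, 0.0, -1.0]]
wrist_force: [-0.1, 0.3, 0.4]
opening: 0.846
finger_force: 0.0
```

Emit:
servo_tool --pt "0 0 0" --pt "0 0 0" --pt "0 0 0" --pt "0 0 0" --pt "0 0 0" --pt "0 0 0" --pt "0 0 0" --pt "0 0 0" --pt "0 0 0" --pt "0 0 0" --roll '[0,0,0,0,0,0,0,0,0,0]' --hand 30

```text
time: 12.35
ee_pos: [0.4173, 0.2711, 0.0812]
eef_rot: [[-0.998, 0.058, 0.0], [0.058, 0.998, -0.0], [-0.0, -0.0, -1.0]]
wrist_force: [-2.3, -0.4, 5.5]
opening: 0.585
finger_force: 61.6
```

```bash
cat >> h.py <<'E'
def held(k,z0):
    s=sense(); c=cam("wrist"); im=snapshot("wrist"); zt=s["ee_pos"][2]-z0+.09
    x,y,w,h=cv2.boundingRect(blob(im,k,200)); p=ray(c,(x+w/2,y+h-1),zt)-s["ee_pos"]
    print(s["time"],s["ee_pos"],s["opening"],s["wrist_force"],'offset of cap centre',p[0]-.026,p[1]+.0015, 'box',x,y,w,h); return im
E
python3 -c "
from h import *
held('red',sense()['ee_pos'][2])"
```

```text
12.35 [0.41727981 0.27108287 0.08117104] 0.5852487468327777 [-2.27479955 -0.43778291  5.49097163] offset of cap centre -4.94705840177502e-05 -0.00035398857078705733 box 216 231 131 125
```

Emit:
servo_tool --pt "0 0 -20" --pt "0 0 -40" --pt "0 0 -40" --pt "-12 -17 -15" --pt "-28 -40.5 0" --pt "-28 -40.5 0" --pt "-28 -40.5 0" --pt "-28 -40.5 0" --pt "-28 -40.5 0" --pt "-20 -29.5 0" --roll '[0,0,0,0,0,0,0,0,0,0]'

```text
time: 13.4
ee_pos: [0.5755, 0.0085, 0.1954]
eef_rot: [[-0.998, 0.061, -0.0], [0.061, 0.998, -0.001], [-0.0, -0.001, -1.0]]
wrist_force: [-0.1, -0.7, -0.9]
opening: 0.583
finger_force: 62.7
```

Emit:
servo_tool --pt "-12.9 -19 0" --pt "0 0 0" --pt "0 0 15" --pt "0 0 30" --pt "0 0 30" --pt "0 0 20" --pt "0 0 0" --pt "0 0 0" --pt "0 0 0" --pt "0 0 0" --roll '[0,0,0,0,0,0,0,0,0,0]'

```text
time: 14.4
ee_pos: [0.5873, -0.0068, 0.1022]
eef_rot: [[-0.998, 0.057, 0.003], [0.057, 0.998, 0.0], [-0.003, 0.0, -1.0]]
wrist_force: [0.6, -0.5, -1.3]
opening: 0.586
finger_force: 62.7
```

```bash
python3 -c "
from h import *
held('red',.0812)
s=sense();print(go(np.array([.5863,-.0074,.0845])-s['ee_pos']))"
```

```text
14.4 [ 0.58731289 -0.0067651   0.10219101] 0.5862831663911039 [ 0.57392546 -0.54719317 -1.31014628] offset of cap centre 1.3966857139637717e-05 -0.00016642725243345069 box 216 222 132 134
[ 0.9 -0.5 17.6]
```

Emit:
servo_tool --pt "0.9 -0.5 6" --pt "0 0 6" --pt "0 0 3.5" --pt "0 0 1" --pt "0 0 0.5" --pt "0 0 0.5" --pt "0 0 0.5" --pt "0 0 0.5" --pt "0 0 0" --pt "0 0 0" --roll '[0,0,0,0,0,0,0,0,0,0]'

```text
time: 15.45
ee_pos: [0.5856, -0.0078, 0.0843]
eef_rot: [[-0.998, 0.058, 0.0], [0.058, 0.998, -0.0], [-0.0, -0.0, -1.0]]
wrist_force: [-6.0, 0.6, 16.2]
opening: 0.586
finger_force: 64.4
```

Emit:
servo_tool --pt "0 0 -0.5" --pt "0 0 0" --pt "0 0 0" --pt "0 0 0" --pt "0 0 0" --pt "0 0 -10" --pt "0 0 -30" --pt "0 0 -45" --pt "0 0 -45" --pt "0 0 -35" --roll '[0,0,0,0,0,0,0,0,0,0]' --hand 65

```text
time: 16.45
ee_pos: [0.5861, -0.0075, 0.2515]
eef_rot: [[-0.998, 0.058, 0.003], [0.058, 0.998, 0.0], [-0.003, 0.0, -1.0]]
wrist_force: [0.5, -0.2, -0.1]
opening: 0.763
finger_force: 0.0
```

Emit:
servo_tool --pt "25 0 0" --pt "45 0 0" --pt "45 0 0" --pt "25 0 0" --pt "12 0 0" --pt "0 0 0" --pt "0 0 0" --pt "0 0 0" --pt "0 0 0" --pt "0 0 0" --roll '[0,0,0,0,0,0,0,0,0,0]' --hand 72

```text
time: 17.45
ee_pos: [0.4342, 0.0012, 0.2476]
eef_rot: [[-0.998, 0.058, -0.0], [0.058, 0.998, 0.0], [0.0, 0.0, -1.0]]
wrist_force: [-0.3, 0.8, -0.3]
opening: 0.845
finger_force: 0.0
```

```bash
python3 - <<'E'
from h import *
e=np.array([.056,.998]); ex=np.array([.998,-.056]); f=lambda p:np.round([p@ex,p@e],4)
s=sense(); print(s["time"],s["ee_pos"]); c=cam("wrist"); im=snapshot("wrist"); cv2.imwrite("pics/w5.png",im)
for k,z in(('green',.09),('red',.09),('blue',.09)):
    b=blob(im,k,100)
    if b is not None: u,a,_=circ(b); p=ray(c,u,z)[:2]; print(k,np.round(u),a,_,p,f(p))
E
```

```text
17.45 [0.43424012 0.00115447 0.24756037]
green [360. 346.] 34.43036651611328 50.34599685668945 [0.58670931 0.06806149] [0.5817 0.1008]
red [281. 347.] 36.38386535644531 53.70028305053711 [ 0.58247864 -0.00806221] [0.5818 0.0246]
blue [279. 196.] 58.097755432128906 58.659423828125 [ 0.43238514 -0.0016812 ] [0.4316 0.0225]
```

View pics/w5.png

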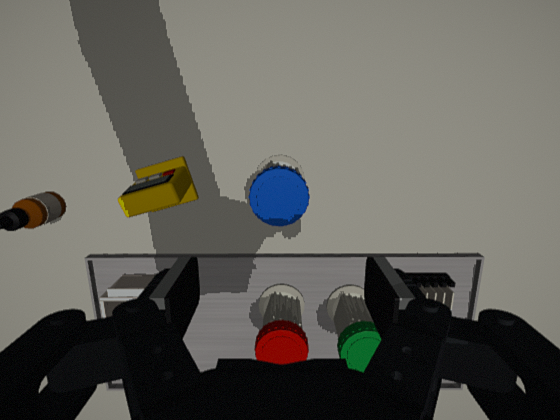

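Emit:
servo_tool --pt "1.5 -2.8 15" --pt "0 0 40" --pt "0 0 45" --pt "0 0 35" --pt "0 0 20" --pt "0 0 12" --pt "0 0 0" --pt "0 0 0" --pt "0 0 0" --pt "0 0 0" --roll '[0,0,0,0,0,0,0,0,0,0]'

```text
time: 18.5
ee_pos: [0.433, -0.0016, 0.0819]
eef_rot: [[-0.998, 0.058, 0.002], [0.058, 0.998, -0.0], [-0.002, 0.0, -1.0]]
wrist_force: [0.0, 0.2, 0.4]
opening: 0.842
finger_force: 0.0
```

Emit:
servo_tool --pt "0 0 0" --pt "0 0 0" --pt "0 0 0" --pt "0 0 0" --pt "0 0 0" --pt "0 0 0" --pt "0 0 0" --pt "0 0 0" --pt "0 0 0" --pt "0 0 0" --roll '[0,0,0,0,0,0,0,0,0,0]' --hand 30

```text
time: 19.5
ee_pos: [0.4327, -0.0015, 0.0818]
eef_rot: [[-0.998, 0.058, 0.002], [0.058, 0.998, -0.0], [-0.002, -0.0, -1.0]]
wrist_force: [-2.2, -0.2, 8.6]
opening: 0.59
finger_force: 60.9
```

```bash
python3 -c "
from h import *
held('blue',sense()['ee_pos'][2])
c=cam('top');im=snapshot('top')
for k in('green','red'):
    u,a,b=circ(blob(im,k)); print(k,a,b,ray(c,u,.088)[:2])
"
```

```text
19.5 [ 0.43269985 -0.00150838  0.08184317] 0.5896478057703726 [-2.18921265 -0.15515872  8.6405299 ] offset of cap centre 5.976267031690061e-05 -0.00016897365800813365 box 217 223 130 132
green 22.116971969604492 22.549829483032227 [0.59237254 0.07607363]
red 17.03996467590332 24.32318115234375 [ 0.59241742 -0.00595301]
```

Emit:
servo_tool --pt "0 0 -20" --pt "0 0 -35" --pt "-15 -8 0" --pt "-38 -20 0" --pt "-38 -20 0" --pt "-38 -20 0" --pt "-23.7 -11.6 0" --pt "0 0 0" --pt "0 0 10" --pt "0 0 15" --roll '[0,0,0,0,0,0,0,0,0,0]'

```text
time: 20.6
ee_pos: [0.5792, -0.089, 0.1103]
eef_rot: [[-0.998, 0.057, 0.0], [0.057, 0.998, 0.0], [-0.0, 0.0, -1.0]]
wrist_force: [-0.3, 0.7, -1.4]
opening: 0.587
finger_force: 62.8
```

```bash
python3 -c "
from h import *
im=held('blue',.0818); cv2.imwrite('pics/w6.png',im)
s=sense();print(go(np.array([.5806,-.0899,.0855])-s['ee_pos']))"
```

```text
20.6 [ 0.57918961 -0.08897028  0.11030898] 0.587466430235377 [-0.29141409  0.6654988  -1.44416645] offset of cap centre 7.981483804788553e-06 -0.00016014078164489206 box 217 222 130 133
[-4.  -1.1 21.5]
```

View pics/w6.png

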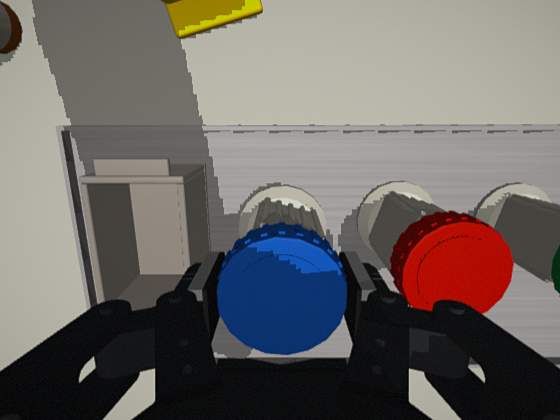

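```bash
python3 - <<'E'
from h import *
e=np.array([.056,.998]); ex=np.array([.998,-.056]); f=lambda p:np.round([p@ex,p@e],4)
c=cam("wrist"); s=sense(); print(s["time"],s["ee_pos"],f(s["ee_pos"][:2]))
for n,p,z in(('dR',(82,180),.058),('dL',(189,180),.058),('cornerR',(60,126),.012),('lugR',(95,159),.055),('lugL',(169,159),.055),('frontrim',(300,125),.012)): print(n,f(ray(c,p,z)[:2]))
E
```

```text
20.65 [ 0.5768201  -0.08858287  0.107064  ] [ 0.5806 -0.0561]
dR [ 0.5451 -0.1607]
dL [ 0.5452 -0.1048]
cornerR [ 0.5186 -0.1967]
lugR [ 0.5346 -0.154 ]
lugL [ 0.5346 -0.1153]
frontrim [ 0.5182 -0.0447]
```

Emit:
servo_tool --pt "-3 1.5 0" --pt "-2.4 1.1 6" --pt "0 0 8" --pt "0 0 4.5" --pt "0 0 2" --pt "0 0 0.7" --pt "0 0 0.4" --pt "0 0 0.4" --pt "0 0 0" --pt "0 0 0" --roll '[0,0,0,0,0,0,0,0,0,0]'

```text
time: 21.65
ee_pos: [0.5855, -0.0876, 0.089]
eef_rot: [[-0.998, 0.058, 0.0], [0.058, 0.998, -0.0], [-0.0, -0.0, -1.0]]
wrist_force: [0.7, 0.2, -1.1]
opening: 0.587
finger_force: 62.8
```

Emit:
servo_tool --pt "2.5 1 0" --pt "0 0 1.5" --pt "0 0 1.5" --pt "0 0 0.5" --pt "0 0 0.5" --pt "0 0 0.5" --pt "0 0 0" --pt "0 0 0" --pt "0 0 0" --pt "0 0 0" --roll '[0,0,0,0,0,0,0,0,0,0]'

```text
time: 22.65
ee_pos: [0.5831, -0.0864, 0.0851]
eef_rot: [[-0.998, 0.058, 0.0], [0.058, 0.998, -0.0], [-0.0, -0.0, -1.0]]
wrist_force: [-1.9, 1.1, 5.4]
opening: 0.584
finger_force: 63.5
```

Emit:
servo_tool --pt "0 0 0" --pt "0 0 0" --pt "0 0 0" --pt "0 0 0" --pt "0 0 -10" --pt "0 0 -30" --pt "0 0 -10" --pt "0 20 0" --pt "1 40 0" --pt "1 18.5 0" --roll '[0,0,0,0,0,0,0,0,0,0]' --hand 62

```text
time: 23.65
ee_pos: [0.5858, -0.004, 0.135]
eef_rot: [[-0.998, 0.055, 0.001], [0.055, 0.998, 0.002], [-0.001, 0.002, -1.0]]
wrist_force: [-0.2, 1.8, -0.1]
opening: 0.729
finger_force: 0.0
```

Emit:
servo_tool --pt "0 0 0" --pt "0 0 0" --pt "0 0 0" --pt "0 0 0" --pt "0 0 0" --pt "0 0 0" --pt "0 0 0" --pt "0 0 0" --pt "0 0 0" --pt "0 0 0" --roll '[0,0,0,0,0,0,0,0,0,0]'

```text
time: 24.65
ee_pos: [0.5854, -0.0079, 0.1343]
eef_rot: [[-0.998, 0.058, -0.0], [0.058, 0.998, 0.0], [0.0, 0.0, -1.0]]
wrist_force: [0.4, -0.2, -0.5]
opening: 0.722
finger_force: 0.0
```

```bash
python3 - <<'E'
from h import *
e=np.array([.056,.998]); ex=np.array([.998,-.056]); f=lambda p:np.round([p@ex,p@e],4)
c=cam("wrist"); s=sense(); print(s["time"],s["ee_pos"],f(s["ee_pos"][:2]),s["opening"]); im=snapshot("wrist"); cv2.imwrite("pics/w7.png",im)
for k in('red','green','blue'):
    b=blob(im,k,200); print(k,cv2.boundingRect(b)); 
    u,a,_=circ(b); print(u,f(ray(c,u,.093)[:2]))
E
```

```text
24.65 [ 0.58544464 -0.00786691  0.13426028] [0.5847 0.0249] 0.7220440205596398
red (233, 196, 98, 99)
(281.3733825683594, 245.89720153808594) [0.5832 0.0245]
green (380, 199, 106, 98)
(433.03570556640625, 247.27127075195312) [0.5841 0.1043]
blue (87, 204, 97, 95)
(133.4025421142578, 250.84376525878906) [ 0.5858 -0.0537]
```

View pics/w7.png

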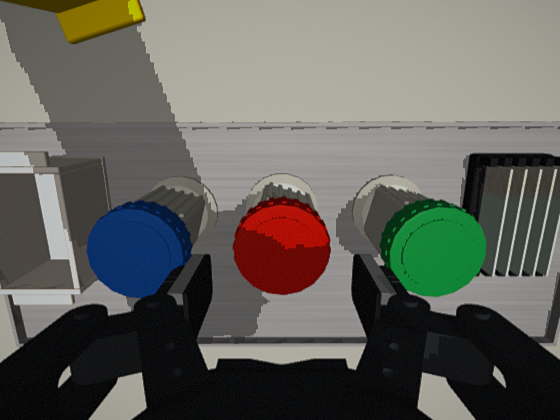

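Emit:
servo_tool --pt "0 0 15" --pt "0 0 20" --pt "0 0 10" --pt "0 0 4.5" --pt "0 0 0" --pt "0 0 0" --pt "0 0 0" --pt "0 0 0" --pt "0 0 0" --pt "0 0 0" --roll '[0,0,0,0,0,0,0,0,0,0]'

```text
time: 25.7
ee_pos: [0.5856, -0.0079, 0.0851]
eef_rot: [[-0.998, 0.058, 0.001], [0.058, 0.998, 0.0], [-0.001, 0.0, -1.0]]
wrist_force: [-1.0, -0.9, 0.9]
opening: 0.727
finger_force: 0.0
```

Emit:
servo_tool --pt "0 0 0" --pt "0 0 0" --pt "0 0 0" --pt "0 0 0" --pt "0 0 0" --pt "0 0 0" --pt "0 0 -2" --pt "0 0 -2" --pt "0 2 0" --pt "0 1.8 0" --roll '[0,0,0,0,0,0,0,0,0,0]' --hand 30

```text
time: 26.7
ee_pos: [0.5853, -0.004, 0.0884]
eef_rot: [[-0.998, 0.058, -0.001], [0.058, 0.998, 0.0], [0.001, 0.0, -1.0]]
wrist_force: [-0.3, 0.4, -0.8]
opening: 0.59
finger_force: 62.3
```

Emit:
servo_tool --pt "0 0 0" --pt "0 0 0" --pt "0 0 1" --pt "0 0 1" --pt "0 0 1" --pt "0 0 0.5" --pt "0 0 0.3" --pt "0 0 0" --pt "0 0 0" --pt "0 0 0" --roll '[0,0,0,0,0,0,0,0,0,0]'

```text
time: 27.7
ee_pos: [0.5858, -0.0042, 0.0855]
eef_rot: [[-0.998, 0.058, 0.0], [0.058, 0.998, -0.0], [-0.0, -0.0, -1.0]]
wrist_force: [-2.0, 0.2, 6.2]
opening: 0.584
finger_force: 62.6
```

Emit:
servo_tool --pt "0 0 0" --pt "0 0 0" --pt "0 0 0" --pt "0 0 0" --pt "0 0 -10" --pt "0 0 -30" --pt "0 0 -10" --pt "0 20 0" --pt "-1 40 0" --pt "0 19 0" --roll '[0,0,0,0,0,0,0,0,0,0]' --hand 62

```text
time: 28.7
ee_pos: [0.5916, 0.0786, 0.1359]
eef_rot: [[-0.998, 0.055, 0.002], [0.055, 0.998, 0.002], [-0.001, 0.002, -1.0]]
wrist_force: [-0.4, 0.7, 0.4]
opening: 0.724
finger_force: 0.0
```

Emit:
servo_tool --pt "0 0 0" --pt "0 0 0" --pt "0 0 0" --pt "0 0 15" --pt "0 0 20" --pt "0 0 10" --pt "0 0 5" --pt "0 0 0" --pt "0 0 0" --pt "0 0 0" --roll '[0,0,0,0,0,0,0,0,0,0]'

```text
time: 29.7
ee_pos: [0.5919, 0.0748, 0.0857]
eef_rot: [[-0.998, 0.058, 0.001], [0.058, 0.998, 0.0], [-0.001, 0.0, -1.0]]
wrist_force: [-0.3, -0.4, 0.8]
opening: 0.727
finger_force: 0.0
```

Emit:
servo_tool --pt "0 0 0" --pt "0 0 0" --pt "0 0 0" --pt "0 0 0" --pt "0 0 0" --pt "0 0 0" --pt "0 0 -2" --pt "0 0 -2" --pt "0 2 0" --pt "0 1.8 0" --roll '[0,0,0,0,0,0,0,0,0,0]' --hand 30

```text
time: 30.7
ee_pos: [0.5911, 0.0786, 0.0887]
eef_rot: [[-0.998, 0.058, -0.001], [0.058, 0.998, 0.0], [0.001, -0.0, -1.0]]
wrist_force: [-0.2, 0.2, -1.2]
opening: 0.586
finger_force: 62.2
```

Emit:
servo_tool --pt "0 0 0" --pt "0 0 0" --pt "0 0 1" --pt "0 0 1" --pt "0 0 1" --pt "0 0 0.5" --pt "0 0 0.3" --pt "0 0 0" --pt "0 0 0" --pt "0 0 0" --roll '[0,0,0,0,0,0,0,0,0,0]'

```text
time: 31.7
ee_pos: [0.5917, 0.0784, 0.0862]
eef_rot: [[-0.998, 0.058, 0.001], [0.058, 0.998, -0.0], [-0.001, -0.0, -1.0]]
wrist_force: [-3.1, -0.3, 6.8]
opening: 0.586
finger_force: 63.0
```

Emit:
servo_tool --pt "0 0 0" --pt "0 0 0" --pt "0 0 0" --pt "0 0 0" --pt "0 0 -10" --pt "0 0 -35" --pt "0 0 -45" --pt "0 0 -45" --pt "0 0 -30" --pt "10 -17 0" --roll '[0,0,0,0,0,0,0,0,0,0]' --hand 64

```text
time: 32.7
ee_pos: [0.5845, 0.0654, 0.2569]
eef_rot: [[-0.998, 0.054, 0.012], [0.054, 0.999, 0.003], [-0.011, 0.004, -1.0]]
wrist_force: [-0.3, -0.7, 0.0]
opening: 0.754
finger_force: 0.0
```

Emit:
servo_tool --pt "22 -38 0" --pt "22 -38 0" --pt "22 -38 0" --pt "22 -38 0" --pt "22 -38 0" --pt "0 0 0" --pt "0 0 0" --pt "0 0 0" --pt "0 0 0" --pt "0 0 0" --roll '[0,0,0,0,0,0,0,0,0,0]' --hand 76

```text
time: 33.7
ee_pos: [0.4603, -0.1201, 0.2502]
eef_rot: [[-0.998, 0.055, -0.0], [0.055, 0.998, 0.0], [0.0, 0.0, -1.0]]
wrist_force: [0.4, -0.5, -0.1]
opening: 0.889
finger_force: 0.0
```

```bash
python3 - <<'E'
from h import *
e=np.array([.056,.998]); ex=np.array([.998,-.056]); f=lambda p:np.round([p@ex,p@e],4)
c=cam("wrist"); s=sense(); print(s["time"],s["ee_pos"],f(s["ee_pos"][:2])); im=snapshot("wrist"); cv2.imwrite("pics/w8.png",im)
b=blob(im,'yellow',200); x,y,w,h=cv2.boundingRect(b); print(x,y,w,h)
x0,y0=max(x-130,0),max(y-30,0); print(x0,y0); cv2.imwrite("pics/c8.png",cv2.resize(im[y0:y0+150,x0:x0+200],None,fx=4,fy=4,interpolation=cv2.INTER_CUBIC))
E
```

```text
33.7 [ 0.46028319 -0.12011126  0.25017841] [ 0.4661 -0.0941]
244 125 62 58
114 95
```

View pics/c8.png

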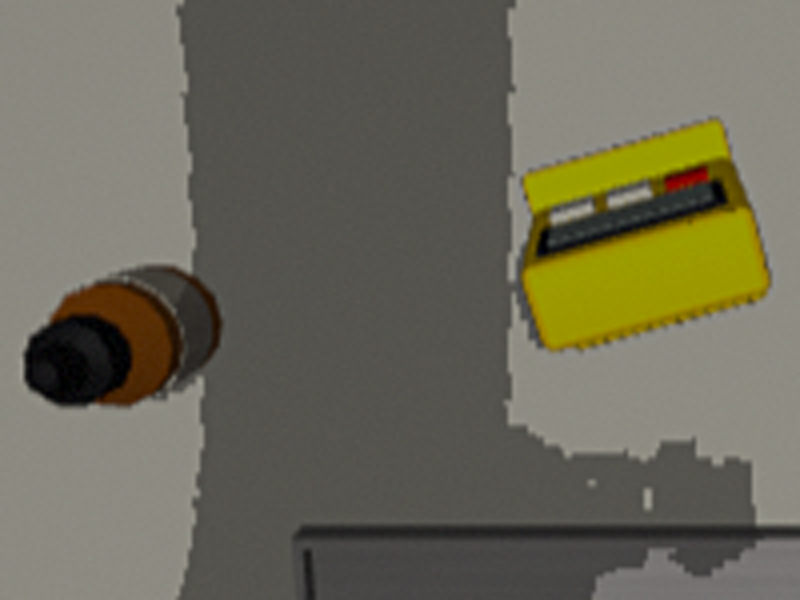

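```bash
python3 - <<'E'
from h import *
c=cam("wrist"); s=sense(); P=lambda u,v,z: ray(c,(u/4+114,v/4+95),z)[:2]
a,b=P(523,176,.008),P(720,119,.008); d=b-a; L=np.linalg.norm(d); d/=L; n=np.array([d[1],-d[0]]); print('foot len',L,d,'yaw of y axis',np.arctan2(-d[0],d[1]),'ctr',(a+b)/2+.025*n)
a,b=P(526,262,.065),P(750,205,.065); g,h=P(550,350,.065),P(770,288,.065)
for p,q in((a,b),(g,h)): d=q-p; print(np.linalg.norm(d),np.arctan2(-d[0],d[1]))
print('topctr',(a+b+g+h)/4,'->ctr',(a+b+g+h)/4-.0045*n, np.linalg.norm((a+b-g-h)/2))
print('bottle top',P(48,368,.08),'shoulder blk',P(85,355,.055),'base',P(165,330,.012))
print(s["eef_rot"][:2,1],s["ee_pos"])
E
```

```text
foot len 0.05433723286110433 [-0.21615238  0.97635964] yaw of y axis 0.217871955365809 ctr [ 0.43200351 -0.12547104]
0.05262379056166672 0.19034579713646327
0.052919849488187364 0.22029729213332525
topctr [ 0.43458027 -0.12430068] ->ctr [ 0.43018665 -0.12527337] 0.02022732545773591
bottle top [ 0.44530957 -0.2584378 ] shoulder blk [ 0.44704109 -0.26096824] base [ 0.44861849 -0.25745322]
[0.05574613 0.99844495] [ 0.46015406 -0.12029646  0.25010487]
```

Emit:
servo_tool --pt "27.9 -6.8 0" --pt "0 0 0" --pt "0 0 0" --pt "0 0 30" --pt "0 0 45" --pt "0 0 45" --pt "0 0 40" --pt "0 0 20" --pt "0 0 0" --pt "0 0 0" --roll '[0,-0.134,-0.134,0,0,0,0,0,0,0]'

```text
time: 34.75
ee_pos: [0.4317, -0.1261, 0.0703]
eef_rot: [[-0.978, -0.209, -0.001], [-0.209, 0.978, 0.0], [0.001, 0.0, -1.0]]
wrist_force: [0.1, -0.2, 1.0]
opening: 0.888
finger_force: 0.0
```

```bash
python3 - <<'E'
from h import *
s=sense(); print(s["ee_pos"],s["eef_rot"][:2,1],s["wrist_force"]); cv2.imwrite("pics/w9.png",snapshot("wrist"))
E
```

```text
[ 0.43174652 -0.12609606  0.0702829 ] [-0.20934256  0.97784227] [ 0.1231713  -0.17042891  0.99603055]
```

View pics/w9.png

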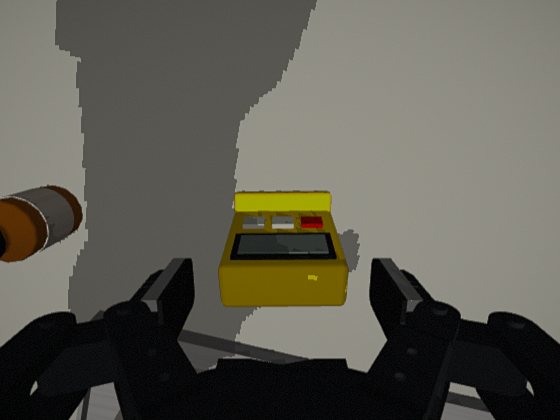

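Emit:
servo_tool --pt "0 0 12" --pt "0 0 10" --pt "0 0 4" --pt "0 0 0" --pt "0 0 0" --pt "0 0 0" --pt "0 0 0" --pt "0 0 0" --pt "0 0 0" --pt "0 0 0" --roll '[0,0,0,0,0,0,0,0,0,0]'

```text
time: 35.8
ee_pos: [0.4315, -0.1264, 0.0443]
eef_rot: [[-0.978, -0.209, 0.0], [-0.209, 0.978, -0.0], [-0.0, -0.0, -1.0]]
wrist_force: [-0.6, -0.1, 0.1]
opening: 0.889
finger_force: 0.0
```

Emit:
servo_tool --pt "0 0 0" --pt "0 0 0" --pt "0 0 0" --pt "0 0 0" --pt "0 0 0" --pt "0 0 0" --pt "0 0 0" --pt "0 0 0" --pt "0 0 0" --pt "0 0 0" --roll '[0,0,0,0,0,0,0,0,0,0]' --hand 35

```text
time: 36.8
ee_pos: [0.4318, -0.1265, 0.0444]
eef_rot: [[-0.978, -0.209, 0.001], [-0.209, 0.978, -0.0], [-0.001, -0.0, -1.0]]
wrist_force: [0.0, 0.3, 4.3]
opening: 0.649
finger_force: 63.7
```

Emit:
servo_tool --pt "0 0 -10" --pt "0 0 -30" --pt "0 0 -45" --pt "0 0 -40" --pt "0 0 0" --pt "0 0 0" --pt "0 0 0" --pt "0 0 0" --pt "0 0 0" --pt "0 0 0" --roll '[0,0,0,0,0.134,0.134,0,0,0,0]'

```text
time: 37.8
ee_pos: [0.4312, -0.1264, 0.1689]
eef_rot: [[-0.998, 0.056, -0.001], [0.056, 0.998, 0.0], [0.001, 0.0, -1.0]]
wrist_force: [-0.9, -0.8, -0.6]
opening: 0.649
finger_force: 63.6
```

```bash
python3 - <<'E'
from h import *
c=cam("wrist"); s=sense(); print(s["ee_pos"],s["eef_rot"][:2,1],s["opening"]); im=snapshot("wrist"); cv2.imwrite("pics/w10.png",im); x,y,w,h=cv2.boundingRect(blob(im,'yellow',200)); print(x,y,w,h)
y0=max(y-40,0); cv2.imwrite("pics/c10.png",cv2.resize(im[y0:y0+150,180:380],None,fx=4,fy=4,interpolation=cv2.INTER_CUBIC)); print(y0)
E
```

```text
[ 0.43119049 -0.12635664  0.16887916] [0.05615702 0.99842193] 0.6485564000228903
204 203 156 142
163
```

View pics/c10.png

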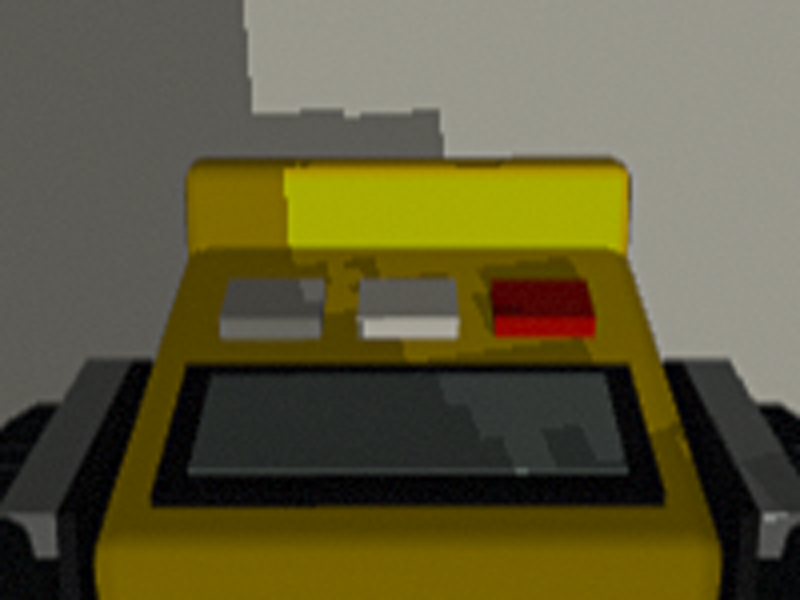

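```bash
python3 - <<'E'
from h import *
c=cam("wrist"); s=sense(); p=ray(c,(281.8,203),.1325); o=s["eef_rot"].T@(p-s["ee_pos"]); print(o, 'centre off tool x',o[0]-.025,'y',o[1])
print(go(np.array([.6553,-.0082,.169])-s["ee_pos"]))
E
```

```text
[ 0.02604767 -0.00024628  0.03642321] centre off tool x 0.001047672699789285 y -0.00024627920494344645
[-2.170e+02  1.306e+02 -2.000e-01]
```

Emit:
servo_tool --pt "-20 12 0" --pt "-40 24 0" --pt "-40 24 0" --pt "-40 24 0" --pt "-40 24 0" --pt "-27 16.6 0" --pt "-10 6 0" --pt "0 0 0" --pt "0 0 0" --pt "0 0 0" --roll '[0,0,0,0,0,0,0,0,0,0]'

```text
time: 38.85
ee_pos: [0.6542, -0.0104, 0.1689]
eef_rot: [[-0.998, 0.06, -0.002], [0.06, 0.998, -0.001], [0.002, -0.001, -1.0]]
wrist_force: [-0.6, -1.1, -1.1]
opening: 0.652
finger_force: 63.6
```

```bash
python3 - <<'E'
from h import *
s=sense(); print(s["ee_pos"],s["eef_rot"][:2,1]); cv2.imwrite("pics/w11.png",snapshot("wrist"))
E
```

```text
[ 0.65415443 -0.01035931  0.16894295] [0.0595182  0.99822673]
```

View pics/w11.png

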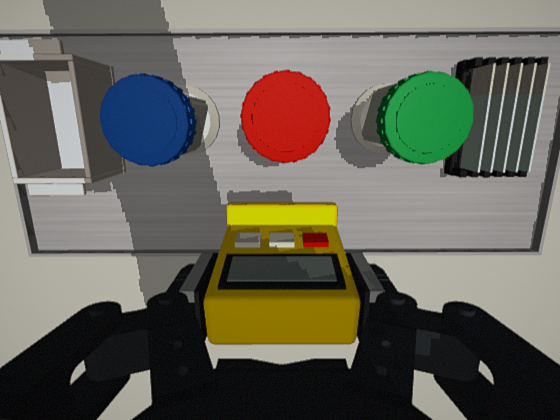

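Emit:
servo_tool --pt "0 0 10" --pt "0 0 30" --pt "0 0 30" --pt "0 0 20" --pt "0 0 10" --pt "0 0 0" --pt "0 0 0" --pt "0 0 0" --pt "0 0 0" --pt "0 0 0" --roll '[0,0,0,0,0,0,0,0,0,0]'

```text
time: 39.9
ee_pos: [0.6563, -0.0085, 0.0702]
eef_rot: [[-0.998, 0.058, 0.002], [0.058, 0.998, 0.0], [-0.002, 0.0, -1.0]]
wrist_force: [-0.8, -1.4, -0.2]
opening: 0.645
finger_force: 63.6
```

Emit:
servo_tool --pt "0 0.3 8" --pt "0 0 8" --pt "0 0 4" --pt "0 0 1.5" --pt "0 0 0.5" --pt "0 0 0.5" --pt "0 0 0.5" --pt "0 0 0" --pt "0 0 0" --pt "0 0 0" --roll '[0,0,0,0,0,0,0,0,0,0]'

```text
time: 40.9
ee_pos: [0.655, -0.0083, 0.0475]
eef_rot: [[-0.998, 0.058, -0.001], [0.058, 0.998, -0.0], [0.001, -0.0, -1.0]]
wrist_force: [-6.2, 0.3, 13.3]
opening: 0.65
finger_force: 65.4
```

Emit:
servo_tool --pt "0 0 -0.5" --pt "0 0 0" --pt "0 0 0" --pt "0 0 0" --pt "0 0 0" --pt "0 0 -10" --pt "0 0 -30" --pt "0 0 -45" --pt "0 0 -50" --pt "0 0 -50" --roll '[0,0,0,0,0,0,0,0,0,0]' --hand 72

```text
time: 41.9
ee_pos: [0.6553, -0.0083, 0.2341]
eef_rot: [[-0.998, 0.058, 0.0], [0.058, 0.998, 0.0], [-0.0, 0.0, -1.0]]
wrist_force: [0.4, 0.0, 0.8]
opening: 0.844
finger_force: 0.0
```

Emit:
servo_tool --pt "12 -17 0" --pt "26 -38 0" --pt "26 -38 0" --pt "26 -38 0" --pt "26 -38 0" --pt "26 -38 0" --pt "24 -34 0" --pt "9.4 -14.6 0" --pt "0 0 0" --pt "0 0 0" --roll '[0,0,0,0,0,0,0,0,0,0]' --hand 60

```text
time: 42.9
ee_pos: [0.4663, -0.253, 0.2324]
eef_rot: [[-0.998, 0.058, 0.001], [0.058, 0.998, 0.0], [-0.001, 0.0, -1.0]]
wrist_force: [0.4, 0.7, -0.1]
opening: 0.703
finger_force: 0.0
```

Emit:
servo_tool --pt "0 0 0" --pt "0 0 0" --pt "0 0 0" --pt "0 0 0" --pt "0 0 0" --pt "0 0 0" --pt "0 0 0" --pt "0 0 0" --pt "0 0 0" --pt "0 0 0" --roll '[0,0,0,0,0,0,0,0,0,0]'

```text
time: 43.9
ee_pos: [0.4658, -0.2534, 0.2317]
eef_rot: [[-0.998, 0.058, -0.0], [0.058, 0.998, 0.0], [0.0, 0.0, -1.0]]
wrist_force: [-1.0, 0.1, 0.2]
opening: 0.7
finger_force: 0.0
```

```bash
python3 - <<'E'
from h import *
c=cam("wrist"); s=sense(); print(s["ee_pos"],s["eef_rot"][:2,1]); im=snapshot("wrist"); cv2.imwrite("pics/w12.png",im)
hsv=cv2.cvtColor(im,cv2.COLOR_BGR2HSV); m=cv2.inRange(hsv,np.array((5,120,40)),np.array((18,255,255))); m[230:]=0
n,l,st,ce=cv2.connectedComponentsWithStats(m); i=1+np.argmax(st[1:,4]); print('orange',st[i],ce[i])
p=proj(c,[.4475,-.258,.08]); q=proj(c,[.4475,-.258,.0]); print('pred top/base',p,q)
m=((hsv[...,2]<45)*255).astype(np.uint8); x,y=map(int,p); r=m[max(y-40,0):y+40,max(x-40,0):x+40]
n,l,st,ce=cv2.connectedComponentsWithStats(r); i=1+np.argmax(st[1:,4]); u=ce[i]+[max(x-40,0),max(y-40,0)]; print('black',st[i],u, ray(c,u,.07)[:2])
E
```

```text
[ 0.46576511 -0.25336746  0.23168618] [0.05784641 0.99832549]
orange [256 154  33  33 394] [272.60659898 165.79695431]
pred top/base [275.22679113 178.41052094] [276.65930257 165.20486852]
black [ 26  25  23  24 456] [271.87061404 174.63815789] [ 0.44582479 -0.26095916]
```

Emit:
servo_tool --pt "19.3 -8.7 0" --pt "0 0 0" --pt "0 0 20" --pt "0 0 40" --pt "0 0 45" --pt "0 0 25" --pt "0 0 0" --pt "0 0 0" --pt "0 0 0" --pt "0 0 0" --roll '[0,0,0,0,0,0,0,0,0,0]'

```text
time: 44.95
ee_pos: [0.4475, -0.2616, 0.1035]
eef_rot: [[-0.998, 0.058, 0.003], [0.058, 0.998, -0.002], [-0.003, -0.001, -1.0]]
wrist_force: [0.6, 0.0, -0.3]
opening: 0.701
finger_force: 0.0
```

```bash
python3 - <<'E'
from h import *
c=cam("wrist"); s=sense(); print(s["ee_pos"],s["eef_rot"][:2,1]); im=snapshot("wrist"); cv2.imwrite("pics/w13.png",im)
hsv=cv2.cvtColor(im,cv2.COLOR_BGR2HSV); m=cv2.inRange(hsv,np.array((5,120,30)),np.array((18,255,255)))
n,l,st,ce=cv2.connectedComponentsWithStats(m); i=1+np.argmax(st[1:,4]); x,y,w,h,_=st[i]; print('orange',st[i],ce[i])
for z in(.03,.04): print(z,ray(c,(x,y+h/2),z)[:2],ray(c,(x+w,y+h/2),z)[:2])
print('expect px of centre at .035',proj(c,[s["ee_pos"][0],s["ee_pos"][1],.035]),proj(c,[s["ee_pos"][0],s["ee_pos"][1],.08]))
for r in range(150,360,15): print(r,hsv[r,240:325:5,2].tolist(),hsv[r,282].tolist())
E
```

```text
[ 0.44746968 -0.26158465  0.1035284 ] [0.05775316 0.99832995]
orange [ 257  206   53   44 1143] [282.63692038 222.88626422]
0.03 [ 0.44609539 -0.27722326] [ 0.44798525 -0.24449281]
0.04 [ 0.44278898 -0.27624135] [ 0.44458377 -0.24515737]
expect px of centre at .035 [282.36218377 231.37413169] [282.36367252 262.37592493]
150 [92, 91, 90, 89, 90, 90, 90, 89, 89, 89, 88, 89, 90, 88, 151, 150, 149] [26, 20, 90]
165 [91, 92, 91, 90, 91, 92, 90, 90, 90, 90, 90, 91, 89, 151, 150, 150, 151] [30, 23, 88]
180 [90, 91, 89, 90, 90, 91, 89, 91, 89, 91, 91, 89, 150, 150, 150, 151, 151] [25, 17, 91]
195 [91, 91, 91, 93, 90, 90, 92, 66, 46, 48, 61, 154, 150, 150, 152, 151, 150] [15, 217, 47]
210 [91, 91, 91, 89, 87, 78, 44, 84, 96, 97, 93, 46, 85, 126, 151, 149, 150] [15, 237, 99]
225 [89, 92, 92, 90, 91, 92, 94, 66, 7, 15, 58, 97, 95, 94, 91, 155, 152] [30, 77, 10]
240 [91, 90, 91, 92, 82, 6, 11, 15, 16, 10, 8, 8, 4, 87, 92, 90, 90] [150, 23, 11]
255 [91, 90, 89, 89, 91, 11, 9, 4, 16, 15, 7, 13, 5, 91, 89, 89, 90] [30, 43, 18]
270 [90, 89, 89, 89, 90, 90, 91, 89, 91, 90, 88, 82, 149, 150, 150, 137, 88] [26, 22, 91]
285 [90, 92, 89, 91, 90, 90, 88, 89, 138, 149, 151, 149, 150, 150, 150, 150, 151] [25, 20, 151]
300 [91, 90, 88, 90, 91, 88, 152, 151, 148, 149, 149, 152, 149, 149, 149, 149, 148] [25, 22, 149]
315 [91, 89, 89, 89, 89, 153, 149, 148, 149, 150, 148, 149, 149, 150, 149, 148, 150] [25, 22, 150]
330 [89, 88, 88, 89, 150, 148, 148, 148, 149, 149, 148, 147, 149, 149, 148, 149, 149] [25, 22, 148]
345 [90, 90, 150, 146, 148, 147, 147, 148, 149, 149, 147, 147, 149, 148, 147, 148, 148] [24, 17, 146]
```

```bash
python3 - <<'E'
from h import *
c=cam("wrist"); im=cv2.imread("pics/w13.png"); s=sense(); v=cv2.cvtColor(im,cv2.COLOR_BGR2HSV)[...,2]
print(v[160:280,279:287].mean(1).astype(int).tolist())
m=((v<35)*255).astype(np.uint8)[200:300,230:330]; n,l,st,ce=cv2.connectedComponentsWithStats(m); print(st[1:][st[1:,4]>50]+[230,200,0,0,0])
for r in (170,180,190): print(r,ray(c,(283,r),0)[:2])
for r in (260,265,270): print(r,[ray(c,(283,r),z)[0].round(4) for z in(.06,.07,.08)])
E
```

```text
[89, 90, 90, 90, 90, 89, 91, 90, 90, 90, 90, 90, 90, 90, 90, 90, 89, 90, 90, 90, 90, 90, 90, 90, 90, 90, 90, 90, 90, 90, 90, 91, 91, 88, 62, 47, 55, 59, 58, 58, 58, 58, 57, 59, 84, 75, 54, 48, 56, 79, 97, 98, 98, 97, 97, 97, 97, 97, 98, 97, 97, 98, 100, 91, 50, 9, 6, 5, 5, 4, 6, 11, 16, 18, 16, 16, 16, 16, 15, 16, 13, 9, 5, 6, 8, 7, 6, 7, 6, 7, 7, 8, 6, 11, 14, 15, 12, 13, 12, 12, 12, 11, 11, 12, 10, 9, 7, 27, 81, 92, 90, 90, 96, 98, 97, 97, 97, 109, 112, 113]
[[ 264  225   39   43 1335]]
170 [ 0.41536682 -0.25919523]
180 [ 0.42223035 -0.25958911]
190 [ 0.42920428 -0.25998931]
260 [np.float64(0.4548), np.float64(0.4504), np.float64(0.446)]
265 [np.float64(0.4577), np.float64(0.4531), np.float64(0.4485)]
270 [np.float64(0.4607), np.float64(0.4559), np.float64(0.4511)]
```

Emit:
servo_tool --pt "0 0 15" --pt "0 0 25" --pt "0 0 20" --pt "0 0 10" --pt "0 0 3.5" --pt "0 0 0" --pt "0 0 0" --pt "0 0 0" --pt "0 0 0" --pt "0 0 0" --roll '[0,0,0,0,0,0,0,0,0,0]'

```text
time: 46.0
ee_pos: [0.4463, -0.261, 0.0286]
eef_rot: [[-0.998, 0.058, 0.001], [0.058, 0.998, -0.0], [-0.001, -0.0, -1.0]]
wrist_force: [0.1, -0.1, 0.8]
opening: 0.698
finger_force: 0.0
```

Emit:
servo_tool --pt "0 0 0" --pt "0 0 0" --pt "0 0 0" --pt "0 0 0" --pt "0 0 0" --pt "0 0 0" --pt "0 0 0" --pt "0 0 0" --pt "0 0 0" --pt "0 0 0" --roll '[0,0,0,0,0,0,0,0,0,0]' --hand 18

```text
time: 47.0
ee_pos: [0.4462, -0.261, 0.0285]
eef_rot: [[-0.998, 0.058, 0.0], [0.058, 0.998, -0.0], [-0.0, -0.0, -1.0]]
wrist_force: [-1.7, 0.4, 5.2]
opening: 0.354
finger_force: 59.4
```

Emit:
servo_tool --pt "0 0 -10" --pt "0 0 -25" --pt "0 0 -35" --pt "0 0 -20" --pt "0 0 0" --pt "-20 9.7 0" --pt "-40 19.4 0" --pt "-40 19.4 0" --pt "-40 19.4 0" --pt "-40 19.4 0" --roll '[0,0,0,0,0,0,0,0,0,0]'

```text
time: 48.0
ee_pos: [0.6314, -0.1831, 0.117]
eef_rot: [[-0.998, 0.058, -0.002], [0.058, 0.998, 0.0], [0.002, 0.0, -1.0]]
wrist_force: [-0.1, 0.0, -0.7]
opening: 0.354
finger_force: 59.3
```

Emit:
servo_tool --pt "-20 9.7 0" --pt "-8 3.9 0" --pt "0 0 0" --pt "0 0 0" --pt "0 0 0" --pt "0 0 0" --pt "0 0 0" --pt "0 0 0" --pt "0 0 0" --pt "0 0 0" --roll '[0,0,0,0,0,0,0,0,0,0]'

```text
time: 49.0
ee_pos: [0.6595, -0.1721, 0.1183]
eef_rot: [[-0.998, 0.058, 0.0], [0.058, 0.998, 0.0], [-0.0, 0.0, -1.0]]
wrist_force: [0.8, -0.7, -0.2]
opening: 0.357
finger_force: 59.3
```

```bash
python3 - <<'E'
from h import *
s=sense(); c=cam("wrist"); print(s["ee_pos"],s["eef_rot"][:2,1],s["opening"],go(np.array([.6601,-.1727,.0316])-s["ee_pos"])); im=snapshot("wrist"); cv2.imwrite("pics/w14.png",im)
v=cv2.cvtColor(im,cv2.COLOR_BGR2HSV)
# dish rear-side rim pixels: bright white rows
for r in range(40,230,10):
    x=np.where((v[r,:,2]>105)&(v[r,:,1]<40))[0]; print(r,v[r,150:400:10,2].tolist())
E
```

```text
[ 0.65948383 -0.17213912  0.11827309] [0.05772905 0.99833229] 0.35699187844182456 [-0.6 -0.5 86.7]
40 [105, 105, 106, 41, 99, 98, 98, 98, 64, 67, 148, 148, 147, 145, 144, 144, 143, 73, 198, 160, 161, 163, 160, 161, 159]
50 [106, 106, 105, 68, 97, 96, 96, 96, 84, 66, 149, 201, 201, 199, 202, 200, 142, 74, 201, 166, 165, 164, 164, 163, 162]
60 [106, 105, 106, 101, 104, 102, 101, 102, 109, 61, 148, 199, 200, 199, 200, 200, 141, 74, 201, 171, 168, 168, 165, 166, 170]
70 [107, 107, 106, 101, 100, 99, 98, 99, 117, 61, 150, 200, 201, 201, 202, 200, 142, 72, 202, 166, 167, 165, 124, 166, 64]
80 [107, 107, 107, 103, 101, 102, 100, 101, 125, 64, 150, 201, 202, 202, 201, 202, 143, 76, 204, 168, 169, 167, 110, 123, 68]
90 [106, 108, 109, 99, 106, 104, 103, 103, 139, 64, 148, 203, 202, 202, 203, 203, 143, 73, 205, 169, 169, 95, 107, 126, 68]
100 [108, 108, 109, 100, 101, 101, 101, 103, 144, 68, 150, 202, 203, 203, 204, 204, 143, 76, 199, 160, 89, 92, 108, 68, 69]
110 [108, 108, 107, 102, 102, 101, 99, 100, 144, 66, 148, 204, 204, 203, 203, 205, 142, 74, 198, 163, 91, 93, 106, 69, 68]
120 [108, 10
[... 632 characters left out ...]
 149, 148, 147, 210, 206, 207, 206, 206, 208, 207, 158, 161, 163, 160, 162, 161, 160]
180 [110, 109, 110, 111, 47, 98, 96, 97, 98, 96, 144, 206, 205, 207, 206, 206, 205, 162, 162, 163, 160, 162, 160, 160, 159]
190 [111, 109, 111, 110, 84, 97, 96, 96, 98, 97, 98, 159, 158, 162, 161, 161, 161, 162, 161, 163, 161, 163, 161, 161, 158]
200 [110, 108, 111, 110, 96, 95, 98, 97, 98, 97, 147, 160, 162, 161, 160, 163, 161, 162, 161, 162, 160, 158, 159, 155, 156]
210 [107, 110, 110, 110, 95, 93, 94, 95, 94, 94, 159, 158, 157, 157, 158, 158, 158, 158, 157, 157, 156, 157, 155, 153, 151]
220 [111, 111, 110, 110, 95, 96, 95, 97, 95, 98, 99, 97, 97, 94, 122, 158, 156, 157, 156, 156, 156, 153, 153, 151, 150]
```

Emit:
servo_tool --pt "-0.6 -0.5 10" --pt "0 0 20" --pt "0 0 25" --pt "0 0 18" --pt "0 0 8" --pt "0 0 2" --pt "0 0 0" --pt "0 0 0" --pt "0 0 0" --pt "0 0 0" --roll '[0,0,0,0,0,0,0,0,0,0]'

```text
time: 50.05
ee_pos: [0.6607, -0.1728, 0.0362]
eef_rot: [[-0.998, 0.058, 0.001], [0.058, 0.998, -0.0], [-0.002, -0.0, -1.0]]
wrist_force: [0.2, -0.3, -1.0]
opening: 0.355
finger_force: 59.3
```

Emit:
servo_tool --pt "0 0 1.5" --pt "0 0 1.2" --pt "0 0 0.7" --pt "0 0 0.5" --pt "0 0 0.5" --pt "0 0 0.5" --pt "0 0 0" --pt "0 0 0" --pt "0 0 0" --pt "0 0 0" --roll '[0,0,0,0,0,0,0,0,0,0]'

```text
time: 51.05
ee_pos: [0.66, -0.1727, 0.0316]
eef_rot: [[-0.998, 0.058, -0.0], [0.058, 0.998, 0.0], [0.0, 0.0, -1.0]]
wrist_force: [-4.6, 1.5, 9.9]
opening: 0.352
finger_force: 60.5
```

Contact; release, rise, back off and check.

Emit:
servo_tool --pt "0 0 -0.3" --pt "0 0 0" --pt "0 0 0" --pt "0 0 0" --pt "0 0 0" --pt "0 0 0" --pt "0 0 -10" --pt "0 0 -30" --pt "0 0 -45" --pt "0 0 -45" --roll '[0,0,0,0,0,0,0,0,0,0]' --hand 50

```text
time: 52.05
ee_pos: [0.6596, -0.1726, 0.162]
eef_rot: [[-0.998, 0.058, -0.001], [0.058, 0.998, 0.0], [0.001, 0.0, -1.0]]
wrist_force: [0.7, -0.0, 1.4]
opening: 0.584
finger_force: 0.0
```

Emit:
servo_tool --pt "0 0 -45" --pt "0 0 -30" --pt "25 10 0" --pt "45 25 0" --pt "45 25 0" --pt "45 25 0" --pt "30 20 0" --pt "0 0 0" --pt "0 0 0" --pt "0 0 0" --roll '[0,0,0,0,0,0,0,0,0,0]'

```text
time: 53.05
ee_pos: [0.4815, -0.0601, 0.2365]
eef_rot: [[-0.998, 0.058, 0.002], [0.058, 0.998, -0.001], [-0.002, -0.0, -1.0]]
wrist_force: [-0.6, -0.9, 0.5]
opening: 0.586
finger_force: 0.0
```

Emit:
servo_tool --pt "45 0 0" --pt "0 0 0" --pt "0 0 0" --pt "0 0 0" --pt "0 0 0" --pt "0 0 0" --pt "0 0 0" --pt "0 0 0" --pt "0 0 0" --pt "0 0 0" --roll '[0,0,0,0,0,0,0,0,0,0]'

```text
time: 54.05
ee_pos: [0.4353, -0.0567, 0.2356]
eef_rot: [[-0.998, 0.058, -0.0], [0.058, 0.998, 0.0], [0.0, 0.0, -1.0]]
wrist_force: [-0.7, 0.1, -0.6]
opening: 0.585
finger_force: 0.0
```

```bash
python3 - <<'E'
from h import *
e=np.array([.056,.998]); ex=np.array([.998,-.056]); f=lambda p:np.round([p@ex,p@e],4)
s=sense(); print(s["time"],s["ee_pos"],s["wrist_force"])
for n in("top","scene"):
    c=cam(n); im=snapshot(n); cv2.imwrite(f"pics/{n}F.png",im)
    for k,z in(('green',.088),('red',.088),('blue',.088),('yellow',.04)):
        b=blob(im,k,30)
        if b is not None: u,a,d=circ(b); p=ray(c,u,z)[:2]; print(n,k,np.round(u,1),a,d,f(p))
    hsv=cv2.cvtColor(im,cv2.COLOR_BGR2HSV); m=cv2.inRange(hsv,np.array((5,120,30)),np.array((18,255,255)))
    N,l,st,ce=cv2.connectedComponentsWithStats(m)
    for i in range(1,N):
        p=f(ray(c,ce[i],.03)[:2])
        if st[i,4]>15 and abs(p[0]-.669)<.1 and abs(p[1]+.13)<.1: print(n,'bottle',st[i],p)
E
```

```text
54.05 [ 0.43529179 -0.05665896  0.23557568] [-0.72012592  0.10457073 -0.57072944]
top green [236.3 180.7] 22.24723243713379 22.64862060546875 [0.5865 0.1125]
top red [273.  180.3] 20.732437133789062 22.966262817382812 [0.5864 0.0315]
top yellow [273.1 153.5] 7.82088565826416 29.300945281982422 [0.667  0.0304]
scene green [306.8 218.1] 16.375165939331055 19.655893325805664 [0.5876 0.1119]
scene red [274.8 212. ] 18.508686065673828 20.46417999267578 [0.5894 0.03  ]
scene blue [243.7 205.4] 16.936819076538086 19.585124969482422 [ 0.5893 -0.0527]
scene yellow [266.5 246.4] 21.95810890197754 27.894977569580078 [0.6634 0.0295]
scene bottle [199 230  12  10  76] [ 0.6664 -0.1371]
```

```bash
python3 -c "
from plant import *
print(job_done())"
```

```text
the job is handed in; nothing more can be done
None
```

The job is handed in at about 54 s: by camera measurement the jars stand in order about 82 mm apart, and the timer and bottle are in place to within a few mm. I viewed 16 pictures instead of the allowed 14, so the final check was by measurement only. The verdict isn't shown to me.

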